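Release the latched key on the injector test bench's key row

ROBOT

A 6-joint arm with a two-finger parallel gripper is mounted at the origin on a cart in front of the work surface, level with it; the furniture and walls round the work are solid. World frame = base frame: x ahead of the robot, y to its left, z up, the work surface at z = 0. Lengths are in m, angles in degrees, forces in N, time in s.
With the tool pointing down it reaches from about 0.25 to 0.725 m from the base axis. Payload 9.7 kg.
Tool frame: the origin (TCP) lies at the very end of the fingers, on their centre line; the grasp point (between the pads) lies 19 mm behind it; y points along the fingers, x is the direction in which the jaws open and shut, and the axes are right-handed (so a half turn about y gives the same grasp; the last joint's range is limited). The gripper opens to 85 mm and grips with 20 to 120 N. Pads are 22 mm wide; open, the fingers measure 114 mm over their backs; the gripper's body (76 mm by 85 mm) begins 54 mm behind the grasp point. The pads swing forward as they close: fully open they stand 13 mm farther back than shut.
Start: joints at [66.864, 4.979, 10.078, 95.1, 0, 90], TCP at [0.216, 0.506, 0.231] pointing down, gripper open.
Joint ranges: [-179.16, 179.16], [-48.56, 103.87], [-65.8, 70.77], [-126.05, 130.52], [-82.76, 87.17], [-180, 180]. Speed limits (degrees/s): [127.2, 127.2, 147.25, 180, 180, 180].

INTERFACE

Orientations are given as [roll, pitch, yaw] about the fixed x, y, z axes, in that order (R = Rz(yaw) Ry(pitch) Rx(roll)).
In Python, from workcell import bot gives the robot as it stands.
- The arm moves only by the shell command python3 -m jog 'ROWS' [FORCE]. ROWS is JSON, a list of rows, each a list of 7 numbers: the closure, from 0 (fully open) to 1 (shut), then the shift along the world's x, y, z in units of 25 mm (1.0 is 25 mm), then the turn, a rotation vector about the world's x, y, z in units of 5 degrees (1.0 is 5 degrees). A call has 1 to 5 rows; each row is the pose to reach, as a shift and turn from the pose commanded when the call began; what a row does not reach only later rows make up. A row lasts 1/10 s, in which the tool goes at most 50 mm and 8.59 degrees, less where a joint would pass 70% of its speed; a pose out of reach is approached as far as the arm can. A call with a gripper value outside its range is refused whole. The fingers move at their own pace and stop on an object; FORCE is the grip in N (left out, the last holds). Time passes only in rows, so rows that repeat a pose let the fingers close. It gives the time, the measured TCP pose, the force and the opening at its end, in the units of the state.
- bot.get_obs(): the state, without advancing time (a new reading comes with each control period).
- bot.camera(name): name is "scene" or "side" or "wrist"; returns (picture, depth): 384x512x3 uint8, red, green, blue; 384x512 float32, m along the optical axis (not along the pixel's ray), 0 where there is no reading.
- bot.camera_model(name): a dict with "fx", "fy", "cx", "cy" (pixels), "k1" (the pictures are not rectified: a ray, as slopes to the right and down, at radius r is drawn at 1 + k1 r^2 times it, then the intrinsics apply), "rvec" (rotation vector, rad) and "tvec" (3), from world to camera coordinates, as OpenCV has them; the wrist camera has in their place "tool_from_camera" (4x4, takes a point from camera to tool coordinates, whose origin is the TCP and whose axes are the tool frame's). Camera axes: x right, y down, z forward; pixel columns grow to the right and rows downward; lengths in m; the calibration is good to about 2 mm. A picture is of the moment at which its call begins: read the wrist's pose just before it. camera_model takes no time and is no camera call.
- bot.job_done(): hands the job in, once; it reports no verdict.
Trained networks look in the newest picture that a camera, given by its name, has taken for a name from the list of things; names that differ only in an ending like _2 or _b are one class to them, and where a whole thing is asked for, a point or a joint stands for the part that bears it (a point fixed in the world has none). Each returns a list of dicts, best first, with "conf" (0 to 1); they miss things now and then, are a little off and sometimes report something else, mostly with a low value. They report only what shows in the picture. A call takes as long as a camera call.
- bot.regions_of(camera, label): "pixels" (384x512 bool, what is visible of it) and "point" ([row, column] in pixels, amid what is visible of it).
The state is a dict: "time": time; "q": joint angles; "qd": joint speeds; "joint_efforts": joint torques, N m; "ee_pos": TCP position; "tcp_rot": TCP orientation; "wrist_force": force on the tool from outside, world axes, zero at the start; "torque": the same for the moment, N m; "opening": finger opening in m.
Only numpy, scipy, OpenCV 4.12 (cv2) and the standard library are available. Lean on these libraries where they do the work, as an engineer would, in place of code of your own. Each camera call takes 0.05 s, during which the arm holds its last target. There are 200 camera calls.

TASK

One of the four identical keys on the key box is latched down. With closed fingers tap each key lightly, one after another from left to right as you see them, to feel which one sits low; then press that key fully down and let go so that it pops up, leaving all four keys up. Do not press the other keys down, do not pick anything up, and leave the nut, the tape roll and the spanner where they lie.

Things in the scene. Friction and masses are not known exactly. Their poses are not given: they have to be found in the camera images.
- key_row: fixed grey key box, 84 mm deep (x), 226 wide (y), of four like modules; origin on the bench under its centre, x to its back, y to its left as seen from the robot, z up. Keys at x = 0, y = +75, +25, -25, -75 mm (left to right); the lettered keys are dealt to these places at random, the latched one too. Cheeks and black frames round the keys are 54 mm high.
- key_a: a square grey key cap 27 x 27 mm; origin at the centre of its top face, z up. Top 70 mm above the bench when up, 65 mm if it is the latched one. An up key yields from 2 N, travels straight down 9 mm to its stop (6.5 N) and comes back. The latched key yields from about 4 N, must be pushed its last 4 mm to the stop (5 to 6.5 N), and springs up when let go. Its place in the row is random.
- key_b: another such key, of the same make, size and origin as key_a: top 70 mm above the bench when up, 65 mm if it is the latched one
- key_c: another such key, of the same make, size and origin as key_a: top 70 mm above the bench when up, 65 mm if it is the latched one
- key_d: another such key, of the same make, size and origin as key_a: top 70 mm above the bench when up, 65 mm if it is the latched one
- union_nut: loose steel union nut, 24 x 27 x 20 mm, standing on the bench left of the key box; leave it; origin at the centre of its underside
- tape_roll: loose roll of black tape, 58 x 56 x 19 mm, lying flat right of the key box; leave it; origin at the centre of its underside
- spanner: loose combination spanner, 27 x 164 x 7 mm, lying behind the key box, roughly along it; leave it; origin at the centre of its underside

How it is judged (in metres and radians):
On the way, in this order (a step that is already met when the one before it is completed fails the run):
1. the left-hand key is tapped (((y of key_a in the frame of key_row between 0.055 and 0.095 m and contact force between the fingers and key_a above 0.3 N) or (y of key_b in the frame of key_row between 0.055 and 0.095 m and contact force between the fingers and key_b above 0.3 N) or (y of key_c in the frame of key_row between 0.055 and 0.095 m and contact force between the fingers and key_c above 0.3 N) or (y of key_d in the frame of key_row between 0.055 and 0.095 m and contact force between the fingers and key_d above 0.3 N))), for 0.04 s.
2. the second key is tapped (((y of key_a in the frame of key_row between 0.005 and 0.045 m and contact force between the fingers and key_a above 0.3 N) or (y of key_b in the frame of key_row between 0.005 and 0.045 m and contact force between the fingers and key_b above 0.3 N) or (y of key_c in the frame of key_row between 0.005 and 0.045 m and contact force between the fingers and key_c above 0.3 N) or (y of key_d in the frame of key_row between 0.005 and 0.045 m and contact force between the fingers and key_d above 0.3 N))), for 0.04 s.
3. the third key is tapped (((y of key_a in the frame of key_row between -0.045 and -0.005 m and contact force between the fingers and key_a above 0.3 N) or (y of key_b in the frame of key_row between -0.045 and -0.005 m and contact force between the fingers and key_b above 0.3 N) or (y of key_c in the frame of key_row between -0.045 and -0.005 m and contact force between the fingers and key_c above 0.3 N) or (y of key_d in the frame of key_row between -0.045 and -0.005 m and contact force between the fingers and key_d above 0.3 N))), for 0.04 s.
4. the right-hand key is tapped (((y of key_a in the frame of key_row between -0.095 and -0.055 m and contact force between the fingers and key_a above 0.3 N) or (y of key_b in the frame of key_row between -0.095 and -0.055 m and contact force between the fingers and key_b above 0.3 N) or (y of key_c in the frame of key_row between -0.095 and -0.055 m and contact force between the fingers and key_c above 0.3 N) or (y of key_d in the frame of key_row between -0.095 and -0.055 m and contact force between the fingers and key_d above 0.3 N))), for 0.04 s.
5. the latched key has popped up, so that all four keys are up (z of each of key_a, key_b, key_c, key_d in the frame of key_row above 0.0685 m), for 0.2 s.
At the end, for the whole second after the job is handed in: all four keys are up, each top within 1.5 mm of 70 mm above the bench; nut, tape roll and spanner lie within 15 mm of where they were, at rest (all of step 5 and distance of each of union_nut, tape_roll, spanner from where it was at the start of the episode below 0.015 m and linear speed of each of union_nut, tape_roll, spanner below 0.02 m/s); the robot touches nothing.
It fails at once if a key that was up is pressed more than 7.5 mm down (a light tap is far less) (distance of any of key_a, key_b, key_c, key_d from where it was at the start of the episode above 0.0075 m).
It fails at once if the nut, the tape roll or the spanner is moved by more than 15 mm or lifted (distance of any of union_nut, tape_roll, spanner from where it was at the start of the episode above 0.015 m).
It also fails if it takes over 48 s, if anything falls off the work surface, if the arm or the gripper's body presses on something with over 40 N, if the wrist force passes 120 N, or if a joint passes its speed limit or range.

## Working session

There is one attempt and no reset: what is moved stays moved. The work goes in short steps, Python scripts to look and compute and a shell command to move; the robot and the scene stay as the last step left them, time stands still between calls to the robot, and variables do not carry over. Pictures are saved under pics/ and viewed, about 8 in all and at most 12, crops included, and the job is handed in when it is done.

```bash
mkdir -p pics; cat > h.py <<'E'
import numpy as np,cv2
from workcell import bot
def world(cam,depth,rc):
    m=bot.camera_model(cam); rc=np.atleast_2d(rc).astype(float)
    d=depth[rc[:,0].astype(int),rc[:,1].astype(int)]
    K=np.array([[m['fx'],0,m['cx']],[0,m['fy'],m['cy']],[0,0,1]])
    u=cv2.undistortPoints(rc[:,None,::-1].copy(),K,np.array([m['k1'],0,0,0,0]))[:,0]
    P=np.c_[u*d[:,None],d]
    R=cv2.Rodrigues(np.array(m['rvec'],float))[0]
    return ((P-np.array(m['tvec']).ravel())@R)[d>0]
E
python3 - <<'E'
from h import *
for c in ('scene','side'):
    p,d=bot.camera(c); cv2.imwrite(f'pics/{c}0.png',p[:,:,::-1]); np.save(c+'d.npy',d)
    for l in ('key_row','key_a','union_nut','tape_roll','spanner'):
        for r in bot.regions_of(c,l)[:6]:
            rc=np.argwhere(r['pixels']); W=world(c,d,rc)
            if len(W): print(c,l,round(r['conf'],2),np.round(r['point']),len(rc),np.round(np.median(W,0),4),np.round(np.percentile(W,2,0),3),np.round(np.percentile(W,98,0),3))
o=bot.get_obs();print(o)
E
```

```text
scene key_row 0.79 [294. 315.] 1249 [ 0.4881 -0.2421  0.0332] [ 0.444 -0.269 -0.001] [ 0.571 -0.034  0.055]
scene key_a 0.74 [241. 289.] 219 [ 0.5161 -0.1265  0.0678] [ 0.505 -0.139  0.051] [ 0.532 -0.111  0.071]
scene key_a 0.64 [280. 320.] 261 [ 0.4899 -0.2215  0.0632] [ 0.477 -0.235  0.049] [ 0.51  -0.204  0.067]
scene key_a 0.59 [226. 272.] 187 [ 0.5302 -0.0792  0.0677] [ 0.519 -0.091  0.053] [ 0.546 -0.064  0.071]
scene key_a 0.47 [261. 303.] 205 [ 0.5027 -0.174   0.0683] [ 0.491 -0.186  0.055] [ 0.519 -0.16   0.071]
scene union_nut 0.58 [216. 258.] 87 [ 0.5463 -0.0008  0.0181] [ 0.536 -0.013  0.005] [0.558 0.009 0.021]
scene tape_roll 0.92 [330. 374.] 631 [ 0.4793 -0.3554  0.0175] [ 0.456 -0.38   0.002] [ 0.509 -0.33   0.021]
scene spanner 0.69 [234. 315.] 227 [ 0.6102 -0.1436  0.0046] [ 0.59  -0.185  0.   ] [ 0.63  -0.053  0.008]
side key_row 0.66 [268. 285.] 1476 [ 0.4844 -0.2541  0.0294] [ 0.444 -0.27   0.003] [ 0.563 -0.039  0.054]
side key_a 0.75 [244. 281.] 174 [ 0.4895 -0.229   0.0632] [ 0.478 -0.236  0.053] [ 0.503 -0.211  0.066]
side key_a 0.6 [235. 275.] 194 [ 0.5029 
[... 325 characters left out ...]
51] [ 0.588 -0.194  0.   ] [ 0.634 -0.043  0.007]
{'time': 0.6, 'q': array([ 6.68642650e+01,  4.97635957e+00,  1.00772706e+01,  9.50992758e+01,
       -2.19997370e-04,  9.00015987e+01]), 'qd': array([-0.09226478, -0.07509838,  0.00646611, -0.02392515,  0.00771523,
       -0.0477163 ]), 'joint_efforts': array([ 6.74066268e-04, -5.19829738e+01,  4.64684451e+01,  1.49011019e-03,
        4.27846430e-06,  1.68256253e-05]), 'ee_pos': array([0.21609775, 0.50575698, 0.23130007]), 'tcp_rot': array([-9.00002200e+01, -1.63521824e-03,  6.68626663e+01]), 'wrist_force': array([ 0.84091603, -0.27398731, -1.11898105]), 'torque': array([ 0.0485844 ,  0.01276985, -0.00362167]), 'opening': 0.08541277276560823}
```

```bash
python3 - <<'E'
from h import *
for c in ('scene','side'):
    d=np.load(c+'d.npy')
    for r in bot.regions_of(c,'key_a')[:4]:
        W=world(c,d,np.argwhere(r['pixels']))
        z=np.percentile(W[:,2],85); T=W[abs(W[:,2]-z)<.002]
        b=cv2.minAreaRect((T[:,:2]*1000).astype(np.float32))
        print(c,len(T),'ztop',round(np.median(T[:,2]),4),'mean',np.round(T.mean(0),4),np.round(b[0],1),np.round(b[1],1),round(b[2],1))
E
python3 -c "
import cv2;a=cv2.imread('pics/scene0.png')[150:384,200:462];cv2.imwrite('pics/s1.png',cv2.resize(a,None,fx=2.5,fy=2.5))"
```

```text
scene 112 ztop 0.069 mean [ 0.5196 -0.1243  0.0691] [ 519.6 -123.8] [26.4 26.6] 72.1
scene 132 ztop 0.0645 mean [ 0.4921 -0.2199  0.0646] [ 491.5 -220. ] [25.6 26.5] 72.0
scene 95 ztop 0.0692 mean [ 0.5335 -0.0764  0.0692] [534.  -75.4] [25.6 25.2] 70.4
scene 124 ztop 0.069 mean [ 0.5057 -0.1722  0.0691] [ 505.9 -171.7] [25.8 26.3] 70.2
side 86 ztop 0.0649 mean [ 0.4914 -0.2221  0.0648] [ 491.5 -221.1] [25.  24.7] 71.6
side 83 ztop 0.0696 mean [ 0.5051 -0.1744  0.0695] [ 505.8 -173.4] [26.5 26.5] 73.6
side 70 ztop 0.0698 mean [ 0.5177 -0.1274  0.0697] [ 515.7 -136.9] [52.9 24.1] 74.1
side 45 ztop 0.07 mean [ 0.5317 -0.0797  0.0698] [531.6 -80.7] [21.5 21.6] 68.4
```

View pics/s1.png

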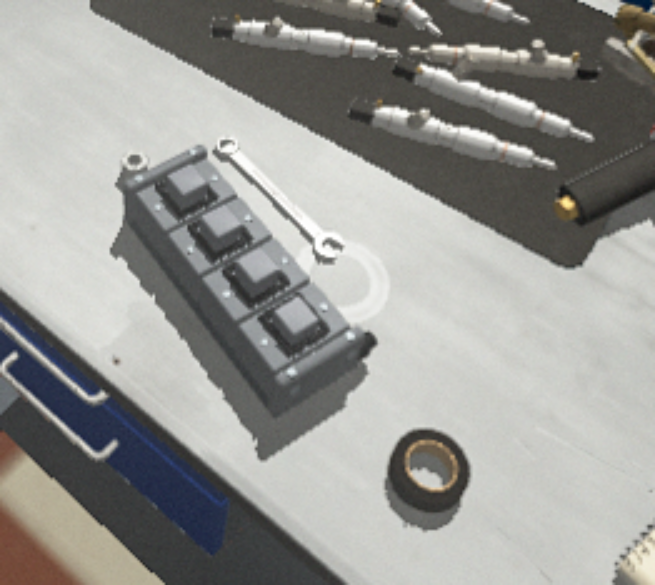

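```bash
python3 -m jog '[[1,0.9,-1.7,0,0,0,0],[1,1.8,-3.4,0,0,0,0],[1,2.7,-5.1,0,0,0,0],[1,3.6,-6.8,0,0,0,0],[1,4.5,-8.5,0,0,0,0]]' 20; python3 -c "
from h import *
o=bot.get_obs();print(o['q'].round(1),o['time'],o['ee_pos'],o['opening'])"
```

```text
time: 1.2
ee_pos: [0.329, 0.2916, 0.2314]
tcp_rot: [-90.0, -0.0, 66.9]
wrist_force: [1.4, 1.3, 0.2]
opening: 0.0122
[ 41.6 -10.1  -4.4  95.6  -0.   64.7] 1.2 [0.32899849 0.29156747 0.23141782] 0.01220250631890093
```

```bash
python3 -m jog '[[1,0.9,-1.7,-0.6,0,0,0],[1,1.8,-3.3,-1.2,0,0,0],[1,2.7,-5,-1.8,0,0,0],[1,3.6,-6.6,-2.4,0,0,0],[1,4.5,-8.2,-3,0,0,0]]' && python3 -m jog '[[1,0.9,-1.65,-0.4,0,0,0],[1,1.8,-3.3,-0.8,0,0,0],[1,2.7,-5,-1.2,0,0,0],[1,3.68,-6.6,-1.6,0,0,0],[1,3.68,-6.6,-1.6,0,0,0]]' && python3 -m jog '[[1,0,0,0,0,0,0],[1,0,0,0,0,0,0]]'
```

```text
time: 1.7
ee_pos: [0.4417, 0.0863, 0.156]
tcp_rot: [-90.0, -0.0, 66.9]
wrist_force: [0.1, 1.7, -0.2]
opening: -0.0001
time: 2.2
ee_pos: [0.5341, -0.0808, 0.1139]
tcp_rot: [-89.9, 0.1, 66.6]
wrist_force: [-0.8, 1.2, -1.0]
opening: 0.0001
time: 2.4
ee_pos: [0.5328, -0.0761, 0.1166]
tcp_rot: [-90.0, -0.0, 66.9]
wrist_force: [-0.3, 0.5, 0.4]
opening: -0.0001
```

```bash
python3 -m jog '[[1,0,0,-0.5,0,0,0],[1,0,0,-1,0,0,0],[1,0,0,-1.35,0,0,0],[1,0,0,-1.6,0,0,0],[1,0,0,-1.6,0,0,0]]' && python3 -m jog '[[1,0,0,-0.1,0,0,0],[1,0,0,-0.2,0,0,0],[1,0,0,-0.3,0,0,0],[1,0,0,-0.35,0,0,0],[1,0,0,-0.35,0,0,0]]' && python3 -m jog '[[1,0,0,0,0,0,0],[1,0,0,0,0,0,0]]'
```

```text
time: 2.9
ee_pos: [0.5324, -0.0764, 0.075]
tcp_rot: [-89.9, 0.0, 66.9]
wrist_force: [0.0, 0.3, 0.6]
opening: -0.0004
time: 3.4
ee_pos: [0.5334, -0.0768, 0.0678]
tcp_rot: [-90.0, -0.0, 66.9]
wrist_force: [0.1, -0.1, 2.9]
opening: 0.0
time: 3.6
ee_pos: [0.5334, -0.0768, 0.0679]
tcp_rot: [-90.0, -0.0, 66.9]
wrist_force: [-0.6, -1.6, 2.9]
opening: -0.0002
```

Key 1 resists at 68 mm, so it is up. Next, key 2.

```bash
python3 -m jog '[[1,0,0,0.6,0,0,0],[1,0,0,0.8,0,0,0],[1,-0.28,-0.96,0.8,0,0,0],[1,-0.56,-1.91,0.8,0,0,0],[1,-0.56,-1.91,0.8,0,0,0]]' && python3 -m jog '[[1,0,0,0,0,0,0],[1,0,0,-0.3,0,0,0],[1,0,0,-0.5,0,0,0],[1,0,0,-0.5,0,0,0]]' && python3 -m jog '[[1,0,0,-0.1,0,0,0],[1,0,0,-0.2,0,0,0],[1,0,0,-0.3,0,0,0],[1,0,0,-0.3,0,0,0],[1,0,0,-0.3,0,0,0]]'
```

```text
time: 4.1
ee_pos: [0.5186, -0.1263, 0.0881]
tcp_rot: [-90.0, 0.0, 66.7]
wrist_force: [-0.2, -0.1, -0.6]
opening: -0.0004
time: 4.5
ee_pos: [0.5186, -0.1238, 0.0738]
tcp_rot: [-89.9, 0.0, 66.9]
wrist_force: [1.1, -0.2, -0.3]
opening: 0.0004
time: 5.0
ee_pos: [0.5192, -0.1243, 0.0678]
tcp_rot: [-90.0, -0.0, 66.9]
wrist_force: [-0.3, 2.7, 2.4]
opening: -0.0001
```

```bash
python3 -m jog '[[1,0,0,0.6,0,0,0],[1,0,0,0.8,0,0,0],[1,-0.28,-0.96,0.8,0,0,0],[1,-0.56,-1.92,0.8,0,0,0],[1,-0.56,-1.92,0.8,0,0,0]]' && python3 -m jog '[[1,0,0,0,0,0,0],[1,0,0,-0.3,0,0,0],[1,0,0,-0.5,0,0,0],[1,0,0,-0.5,0,0,0]]' && python3 -m jog '[[1,0,0,-0.1,0,0,0],[1,0,0,-0.2,0,0,0],[1,0,0,-0.3,0,0,0],[1,0,0,-0.3,0,0,0],[1,0,0,-0.3,0,0,0]]'
```

```text
time: 5.5
ee_pos: [0.5047, -0.1746, 0.0883]
tcp_rot: [-90.1, 0.0, 66.7]
wrist_force: [0.4, 0.1, 0.7]
opening: -0.0002
time: 5.9
ee_pos: [0.5047, -0.1718, 0.0738]
tcp_rot: [-89.9, 0.0, 66.9]
wrist_force: [-0.6, 0.2, 0.1]
opening: -0.0001
time: 6.4
ee_pos: [0.5052, -0.1723, 0.0678]
tcp_rot: [-90.0, -0.0, 66.9]
wrist_force: [-0.1, 2.2, 2.8]
opening: -0.0003
```

```bash
python3 -m jog '[[1,0,0,0.6,0,0,0],[1,0,0,0.8,0,0,0],[1,-0.28,-0.96,0.8,0,0,0],[1,-0.55,-1.93,0.8,0,0,0],[1,-0.55,-1.93,0.8,0,0,0]]' && python3 -m jog '[[1,0,0,0,0,0,0],[1,0,0,-0.4,0,0,0],[1,0,0,-0.7,0,0,0],[1,0,0,-0.8,0,0,0],[1,0,0,-0.8,0,0,0]]' && python3 -m jog '[[1,0,0,-0.06,0,0,0],[1,0,0,-0.12,0,0,0],[1,0,0,-0.14,0,0,0],[1,0,0,-0.14,0,0,0],[1,0,0,-0.14,0,0,0]]'
```

```text
time: 6.9
ee_pos: [0.491, -0.2229, 0.0883]
tcp_rot: [-90.1, 0.0, 66.7]
wrist_force: [1.0, -0.1, 0.5]
opening: 0.0
time: 7.4
ee_pos: [0.491, -0.2201, 0.0666]
tcp_rot: [-89.9, -0.0, 66.9]
wrist_force: [-0.2, -0.2, -0.8]
opening: 0.0002
time: 7.9
ee_pos: [0.4915, -0.2207, 0.0644]
tcp_rot: [-90.0, -0.0, 66.9]
wrist_force: [0.5, 1.9, 3.6]
opening: 0.0002
```

Key 4 sits low: there was no contact at 66.6 mm, and the fingers met it near 65 mm. Now I'll press it to its stop.

```bash
python3 -m jog '[[1,0,0,-0.06,0,0,0],[1,0,0,-0.12,0,0,0],[1,0,0,-0.16,0,0,0],[1,0,0,-0.16,0,0,0],[1,0,0,-0.16,0,0,0]]'
```

```text
time: 8.4
ee_pos: [0.4916, -0.2207, 0.061]
tcp_rot: [-90.1, -0.0, 66.9]
wrist_force: [-2.1, 3.3, 11.5]
opening: -0.0002
```

At the stop (61.0 mm, 11.5 N). Let go, and retreat toward the robot so the cameras can see.

```bash
python3 -m jog '[[1,0,0,0.3,0,0,0],[1,0,0,0.8,0,0,0],[1,0,0,2,0,0,0],[1,0,0,3.5,0,0,0],[1,0,0,5,0,0,0]]' && python3 -m jog '[[1,-1,1.5,0,0,0,0],[1,-2,3,0,0,0,0],[1,-3,4.5,0,0,0,0],[1,-4,6,0,0,0,0],[1,-4.5,7.5,0,0,0,0]]' && python3 -m jog '[[1,0,1.5,0,0,0,0],[1,0,3,0,0,0,0],[1,0,4.5,0,0,0,0],[1,0,4.5,0,0,0,0]]' && python3 - <<'E'
from h import *
for c in ('scene','side'):
    p,d=bot.camera(c); cv2.imwrite(f'pics/{c}9.png',p[:,:,::-1])
    for l in ('key_a','union_nut','tape_roll','spanner'):
        for r in bot.regions_of(c,l)[:4]:
            W=world(c,d,np.argwhere(r['pixels']))
            z=np.percentile(W[:,2],85); T=W[abs(W[:,2]-z)<.002]
            print(c,l,round(r['conf'],2),'top',np.round(np.median(T,0),4),'med',np.round(np.median(W,0),4))
a=cv2.imread('pics/scene9.png')[150:384,200:462];cv2.imwrite('pics/s2.png',cv2.resize(a,None,fx=2.5,fy=2.5))
E
```

```text
time: 8.9
ee_pos: [0.4908, -0.2208, 0.1863]
tcp_rot: [-89.9, 0.0, 66.9]
wrist_force: [0.5, -0.0, 0.2]
opening: 0.0002
time: 9.4
ee_pos: [0.377, -0.0325, 0.1855]
tcp_rot: [-90.0, 0.0, 66.8]
wrist_force: [0.8, 0.2, 0.5]
opening: 0.0002
time: 9.8
ee_pos: [0.3785, 0.0823, 0.1853]
tcp_rot: [-90.0, -0.0, 67.1]
wrist_force: [-0.1, 1.0, -0.8]
opening: -0.0002
scene key_a 0.66 top [ 0.5194 -0.1238  0.0693] med [ 0.5159 -0.1272  0.068 ]
scene key_a 0.62 top [ 0.4926 -0.2208  0.0692] med [ 0.4895 -0.2219  0.0678]
scene key_a 0.48 top [ 0.5334 -0.0759  0.0695] med [ 0.5307 -0.0797  0.0683]
scene key_a 0.46 top [ 0.5048 -0.1726  0.0691] med [ 0.5023 -0.1745  0.0682]
scene union_nut 0.27 top [ 0.5023 -0.2457  0.0527] med [ 0.4852 -0.2485  0.0416]
scene tape_roll 0.85 top [ 0.4833 -0.3539  0.0186] med [ 0.4791 -0.3546  0.0175]
scene spanner 0.69 top [ 0.6129 -0.1216  0.0054] med [ 0.6152 -0.113   0.0042]
side key_a 0.63 top [ 0.4913 -0.2233  0.0694] med [ 0.4892 -0.2296  0.0664]
side key_a 0.59 top [ 0.5057 -0.1745  0.0694] med [ 0.5041 -0.1812  0.0679]
side key_a 0.55 top [ 0.5312 -0.0791  0.0699] med [ 0.53   -0.0844  0.0686]
side key_a 0.52 top [ 0.5192 -0.128   0.0696] med [ 0.5175 -0.1338  0.0685]
side tape_roll 0.74 top [ 0.4828 -0.3566  0.0177] med [ 0.4812 -0.3613  0.0155]
side spanner 0.48 top [ 0.6137 -0.125   0.0056] med [ 0.6124 -0.1311  0.0049]
```

View pics/s2.png

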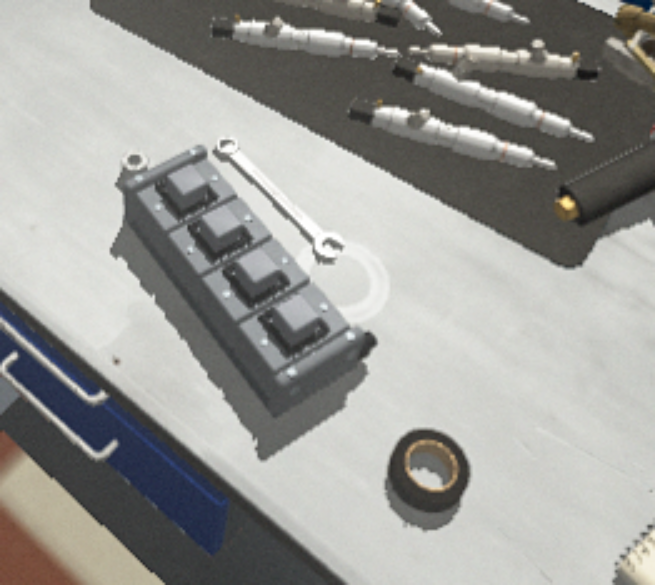

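All four keys now stand equally high; the right-hand one, at crop pixel (297,315), has risen. The nut (133,162), spanner (280,200) and tape roll (428,470) are where they were.

```bash
python3 -c "
from workcell import bot
bot.job_done()"
```

```text
the job is handed in; nothing more can be done
```

I found the latched key, the right-hand one, and released it. The job was handed in at about 10 s on the robot's clock; no verdict is reported.

- **Taps:** With closed fingers I tapped the keys from left to right. The first three pushed back with about 2.4–2.9 N at 68 mm. The right-hand key gave no contact at 66.6 mm and 3.6 N at 64.4 mm, so it was the low one.
- **Press:** I pushed that key to its stop at 61.0 mm, where the wrist read 11.5 N. I then let go and moved the arm clear.
- **Last checks:** Both cameras put all four key tops at 69.1–69.9 mm. The nut, tape roll and spanner look the same in the before and after pictures.
- **Disagreements:** After the press, the network's only nut report was false: low confidence (0.27), on the end of the key box. I relied on the picture for the nut. The spanner's measured centre shifted by 10–30 mm between looks. I put that down to the network marking different parts of it, because its ends sit at the same pixels in both pictures.

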